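Set the length stop out by four clicks and lock it

ROBOT

A 6-joint arm with a two-finger parallel gripper is mounted at the origin on a cart in front of the work surface, level with it; the furniture and walls round the work are solid. World frame = base frame: x ahead of the robot, y to its left, z up, the work surface at z = 0. Lengths are in m, angles in degrees, forces in N, time in s.
With the tool pointing down it reaches from about 0.325 to 0.85 m from the base axis. Payload 15.5 kg.
Tool frame: the origin (TCP) lies midway between the tips of the shut fingers; the grasp point (between the pads) lies 19 mm behind it; z points along the fingers, y is the line along which they close (so a half turn about z gives the same grasp; the last joint's range is limited). The gripper opens to 91 mm and grips with 3 to 60 N. Pads are 32 mm wide; open, the fingers measure 118 mm over their backs; the gripper's body (76 mm by 178 mm) begins 60 mm behind the grasp point.
Start: joints at [-69.528, 28.281, 77.091, -0, 74.628, -5.472], TCP at [0.273, -0.562, 0.183] pointing down, gripper open.
Joint ranges: [-166.48, 166.48], [-47.26, 123.95], [12.59, 153.08], [-70.14, 250.14], [6.76, 159.57], [-176.63, 176.63]. Speed limits (degrees/s): [108.29, 108.29, 147.25, 172.46, 172.46, 172.46].

INTERFACE

Orientations are given as a 3x3 rotation matrix whose columns are the frame's x, y, z axes.
In Python, from bench import ctrl gives the robot as it stands. The module is installed in compiled form; this text tells all that it offers. Calls block until the motion is done:
- ctrl.goto(position, orientation): joint-space move of the TCP to a pose.
- ctrl.move_l(position, vel=0.15, ori=None, contact_N=None): straight line of the TCP; ori=None keeps the orientation; vel is the mean speed in m/s. With contact_N (N) it stops when the force on the tool has changed by that much, and returns True; else False.
- ctrl.movej(angles): joint-space move.
- ctrl.command_gripper(opening): opening from 0.0 (shut) to 1.0 (fully open); the grip force is fixed at half the most; returns when the fingers have stopped.
- ctrl.sleep(seconds).
- ctrl.ik(position, orientation): joint angles nearest the present ones, or None.
- ctrl.read_camera(name): name is "side" or "top" or "wrist"; returns the picture (420x560x3 uint8, blue, green, red); there is no depth.
- ctrl.camera_params(name): a dict with "fx", "fy", "cx", "cy" (pixels), "pose" (4x4, takes a point from camera to world coordinates); the wrist camera has in their place "T_tool_cam" (4x4, takes a point from camera to tool coordinates, whose origin is the TCP and whose axes are the flange's). Camera axes: x right, y up, looking along -z (the intrinsics and any distortion apply to the point x, -y, -z); pixel columns grow to the right and rows downward; lengths in m; the calibration is good to about 2 mm. A picture is of the moment at which its call begins: read the wrist's pose just before it. camera_params takes no time and is no camera call.
A pose or a line that the arm cannot do raises ctrl.MotionError and nothing moves.
- ctrl.sign_off(): hands the job in; it is judged then, once.
Readings, each from a call of its own:
- ctrl.current_t(): time.
- ctrl.current_q(): joint angles.
- ctrl.current_dq(): joint speeds.
- ctrl.current_effort(): joint torques, N m.
- ctrl.current_tool_pos(): TCP position.
- ctrl.current_eef_rot(): TCP orientation.
- ctrl.current_contact_force(): force on the tool from outside, world axes, zero at the start.
- ctrl.current_wrist_torque(): the same for the moment, N m.
- ctrl.current_grip_width(): opening from 0.0 (shut) to 1.0 (fully open).
- ctrl.current_grasp_force(): force on a finger pad.
Only numpy, scipy, OpenCV 4.12 (cv2) and the standard library are available. Lean on these libraries where they do the work, as an engineer would, in place of code of your own. Each camera call takes 0.05 s, during which the arm holds its last target. There are 200 camera calls.

TASK

The length stop on the welding table has to come out by four clicks: with a fingertip, push the dial's upright lug round clockwise (seen from above) exactly four clicks, never clicking on into a fifth or back the other way. Then push the lock lever by its black knob away from the dial until it is fully home. Only push, gently; lift nothing, and leave the loose parts round the stop where they are.

Things in the scene. Friction and masses are not known exactly. Their poses are not given: they have to be found in the camera images.
- dial (a joint): Turn of the click-stop dial in rad: 0 at the start, growing as the dial turns clockwise seen from above. It has 12 evenly spaced stops a turn (one click = 0.5236 rad, 30 degrees; a stop at 0). Half-way between two stops it resists most, about 0.15 N m (4 to 6 N at the lug), then snaps forward to the next stop by itself; it stays in a stop when let go. It turns freely eight clicks either way.
- dial_axis (a point): Point on the dial's upright axis, on the dial's top face, 52 mm above the table. The dial is a dark steel disc 98 mm across with a fluted rim, 12 mm thick, on a round bright steel seat 110 mm across with 12 engraved ticks; a flat hub cap 26 mm across stands 4 mm (its nut 8 mm) above the face. Its z axis points up; its x axis points from the dial's axis to the lug and turns with the dial.
- dial_lug (a point): Centre of the top of the dial's finger lug, 81 mm above the table and 32 mm out from the dial's axis. The lug is an upright fin on the dial's face, the only one: it runs radially from 16 to 48 mm from the axis, is 10 mm thick and stands 29 mm above the face; its flat sides are what a fingertip pushes. It starts at any angle round the dial.
- lock_lever (a joint): Angle of the lock lever in rad: 0 to 0.15 at the start (unlocked), 1.25 fully home against its stop (locked). It grows as the lever turns counter-clockwise seen from above, away from the dial. It has friction only (0.1 N m, about 1.5 N at the knob) and stays where it is left.
- lever_pivot (a point): Point on the lever's upright pivot, 56 mm above the table. The lever is a flat steel bar, 12 mm wide and 9 mm thick (its top 54 mm above the table), on a round boss (40 mm across, pivot nut top 61 mm above the table) at the end of the stop away from the rod.
- lever_knob (a point): Centre of the top of the upright black knob at the lever's end: 18 mm across, top 80 mm above the table, 70 mm out from the pivot.
- stop_block: The length stop bolted to the table: a dark steel bed 112 mm (x) by 280 mm (y), 12 mm thick, that carries the dial (axis at x 0, y +60 mm), the stop rod in its guide at the +y end (top 45 mm above the table; the rod's round head, 26 mm across, ends about 165 mm from the origin and moves out 2 mm per click), and the lock lever (pivot at x +30, y -100 mm; it points along -x when unlocked and swings towards -y). Origin: on the table, near the middle of the bed's underside; z up.
- thin_ring: Bystander, to be left alone: black ring, 45 mm across, 18 mm high, lying on the bed of the stop between dial and lever. Origin at the centre of its underside.
- thick_bush: Bystander, to be left alone: dark brown bush, 38 mm thick and 58 mm long, lying on the table behind the stop. Origin at the centre of its underside.
- upright_tube: Bystander, to be left alone: dark turned tube standing upright behind the stop, 63 mm across, 85 mm high. Origin at the centre of its underside.
- pin: Bystander, to be left alone: turned stub pin lying behind the stop, 25 mm thick, 36 mm long. Origin at the centre of its underside.
- link_arm: Bystander, to be left alone: brown forged link arm, 34x121x38 mm, lying on the table to the left of the stop. Origin at the centre of its underside.
- pipe_elbow: Bystander, to be left alone: bent tube, 36x76x20 mm, lying on the table behind the link arm, to the left. Origin at the centre of its underside.
- short_flat: Bystander, to be left alone: sawn flat bar, 40x85x5 mm, lying left of the stop near the front edge. Origin at the centre of its underside.
- dial_seat: The dial's round seat with the dial on it. Origin at the centre of its underside, 12 mm above the table, on the dial's axis; fixed.

How it is judged:
By the outcome, as a careful person would: the job done as asked, in the order asked, and still so for the second after the job is handed in, with the robot touching nothing.
It also fails if it takes over 64 s, if anything falls off the work surface, if the arm or the gripper's body presses on something with over 40 N, if the wrist force passes 120 N, or if a joint passes its speed limit or range.

## Working session

There is one attempt and no reset: what is moved stays moved. The work goes in short steps, each a Python script; the robot and the scene stay as the last script left them, time stands still between calls to the robot, and variables do not carry over. Pictures are saved under pics/ and viewed, at most 10 in all, crops included, and the job is handed in when it is done.

```bash
mkdir -p pics; python3 - <<'E'
from bench import ctrl
import cv2,numpy as np
for n in("top","side"):
    cv2.imwrite(f"pics/{n}0.png",ctrl.read_camera(n)); p=ctrl.camera_params(n); print(n,p)
print(ctrl.camera_params("wrist"),ctrl.current_t(),ctrl.current_eef_rot())
E
```

```text
top {'fx': 387.3752838769977, 'fy': 387.3752838769977, 'cx': 277.4344993148402, 'cy': 213.9348217605855, 'pose': array([[ 0.01711279,  0.99636362, -0.08346665,  0.46089769],
       [-0.99983641,  0.0165637 , -0.00726667,  0.06898157],
       [-0.00585773,  0.08357735,  0.99648408,  0.95908375],
       [ 0.        ,  0.        ,  0.        ,  1.        ]])}
side {'fx': 450.23101737725125, 'fy': 450.23101737725125, 'cx': 278.5876342990377, 'cy': 207.49930288557204, 'pose': array([[ 0.99861161,  0.03410026, -0.04015013,  0.50263321],
       [-0.05253326,  0.58842613, -0.80684258, -0.6841602 ],
       [-0.00388816,  0.80783158,  0.58940056,  0.62418366],
       [ 0.        ,  0.        ,  0.        ,  1.        ]])}
{'fx': 335.97452332667564, 'fy': 335.97452332667564, 'cx': 276.3737436489912, 'cy': 214.18081496453536, 'T_tool_cam': array([[ 1.04997341e-03,  9.69502725e-01,  2.45078281e-01,
         6.98056402e-02],
       [ 9.99999005e-01, -7.87145144e-04, -1.17037299e-03,
        -5.22215957e-04],
       [-9.41767624e-04,  2.45079266e-01, -9.69502587e-01,
        -2.02207511e-01],
       [ 0.00000000e+00,  0.00000000e+00,  0.00000000e+00,
         1.00000000e+00]])} 0.1 [[ 8.99220810e-01  4.37494897e-01 -3.88041515e-04]
 [ 4.37495059e-01 -8.99220249e-01  1.00818043e-03]
 [ 9.21390056e-05 -1.07634307e-03 -9.99999416e-01]]
```

View pics/top0.png

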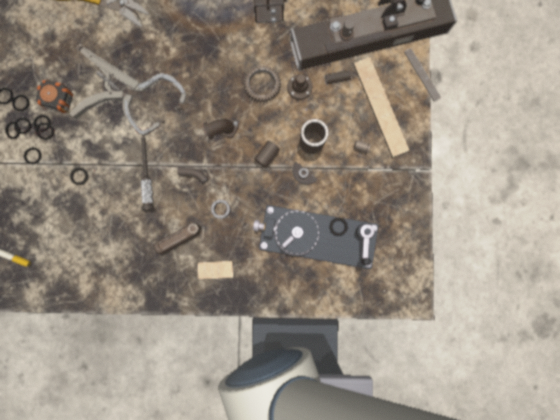

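View pics/side0.png

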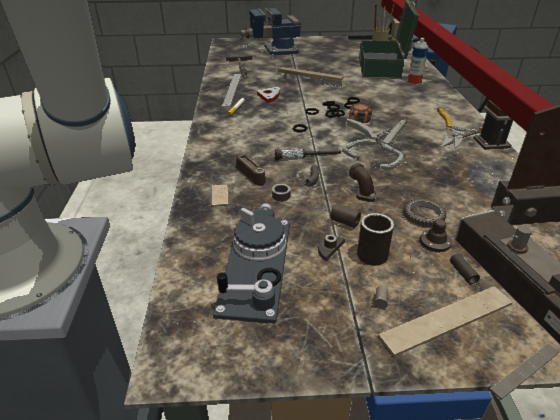

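The top view shows the dial axis near (297,232), with the lug pointing down-left to about (288,243). The lever pivot is near (368,231) and the knob near (365,262). The side view agrees. Next I'll convert these to positions and zoom in.

```bash
cat > h.py <<'E'
from bench import ctrl
import cv2,numpy as np
def ray(name,uv,z,T=None):
    p=ctrl.camera_params(name); P=p["pose"] if T is None else T@p["T_tool_cam"]
    d=P[:3,:3]@np.array([(uv[0]-p["cx"])/p["fx"],-(uv[1]-p["cy"])/p["fy"],-1]); o=P[:3,3]
    return (o+d*(z-o[2])/d[2])[:2]
def proj(name,X,T=None):
    p=ctrl.camera_params(name); P=p["pose"] if T is None else T@p["T_tool_cam"]
    c=P[:3,:3].T@(np.array(X)-P[:3,3]); return np.array([p["cx"]-p["fx"]*c[0]/c[2],p["cy"]+p["fy"]*c[1]/c[2]])
def tcp():
    T=np.eye(4);T[:3,:3]=ctrl.current_eef_rot();T[:3,3]=ctrl.current_tool_pos();return T
def down(a): # tool x axis heading a (deg), z down
    a=np.radians(a);c,s=np.cos(a),np.sin(a);return np.array([[c,s,0],[s,-c,0],[0,0,-1.]])
E
python3 - <<'E'
from h import *
print("axis",ray("top",(297,232),.058),"lug",ray("top",(288,243),.081),"piv",ray("top",(368,231),.06),"knob",ray("top",(365,262),.08))
im=cv2.imread("pics/top0.png")[190:285,240:390]
im2=cv2.imread("pics/side0.png")[195:325,200:310]
a=cv2.resize(im,None,fx=5,fy=5,interpolation=2);cv2.imwrite("pics/z.png",a)
for p,a in [((.4,.03,.25),0),((.42,-.03,.3),0),((.42,-.03,.3),180),((.42,-.03,.3),90),((.30,-.08,.03),0),((.30,-.08,.03),90),((.30,-.08,.06),-90),((.31,.03,.06),0),((.29,.05,.06),0)]:
    print(p,a,ctrl.ik(np.array(p),down(a)))
E
```

```text
axis [0.49499479 0.02935588] lug [0.46893085 0.05037981] piv [ 0.50001462 -0.13499274] knob [ 0.42925197 -0.12354538]
(0.4, 0.03, 0.25) 0 [-4.25564739e+00  5.57111584e+00  9.99763231e+01 -2.54444375e-14
  7.44525610e+01  8.57443526e+01]
(0.42, -0.03, 0.3) 0 [-1.22228256e+01  4.92030006e+00  9.26068304e+01 -2.54444375e-14
  8.24728695e+01  7.77771744e+01]
(0.42, -0.03, 0.3) 180 [-1.22228256e+01  4.92030006e+00  9.26068304e+01 -2.54444375e-14
  8.24728695e+01 -1.02222826e+02]
(0.42, -0.03, 0.3) 90 [-1.22228256e+01  4.92030006e+00  9.26068304e+01 -2.54444375e-14
  8.24728695e+01 -1.22228256e+01]
(0.3, -0.08, 0.03) 0 [-2.59985295e+01  2.23710868e+01  1.29454726e+02 -2.54444375e-14
  2.81741869e+01  6.40014705e+01]
(0.3, -0.08, 0.03) 90 [-2.59985295e+01  2.23710868e+01  1.29454726e+02 -2.54444375e-14
  2.81741869e+01 -2.59985295e+01]
(0.3, -0.08, 0.06) -90 [-2.59985295e+01  1.74604717e+01  1.27279274e+02 -2.54444375e-14
  3.52602547e+01  1.54001470e+02]
(0.31, 0.03, 0.06) 0 [-5.50486015e+00  1.75110645e+01  1.27156611e+02 -2.54444375e-14
  3.53323250e+01  8.44951398e+01]
(0.29, 0.05, 0.06) 0 [-1.90248274e+00  1.66162408e+01  1.29337711e+02 -2.54444375e-14
  3.40460484e+01  8.80975173e+01]
```

View pics/z.png

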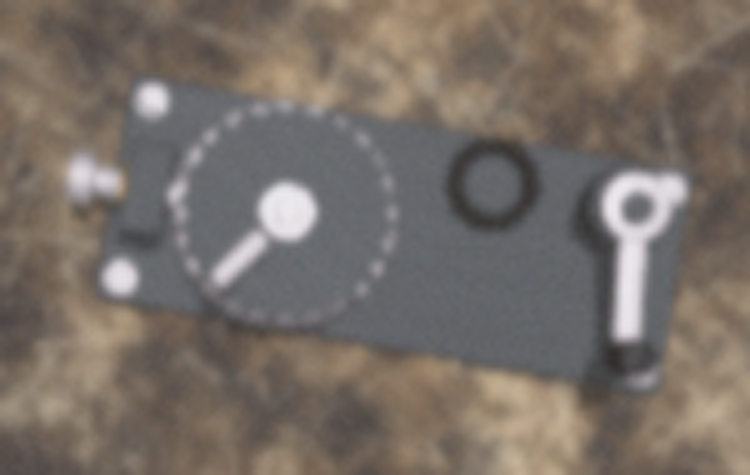

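The zoomed crop shows the hub cap at crop (287,211). The lug runs from about (265,238) to (215,285), the lever pivot is at (635,208) and the knob at (630,357). I'll shut the gripper and take a closer wrist view.

```bash
python3 - <<'E'
from h import *
ctrl.command_gripper(0.0)
ctrl.goto(np.array([.42,-.04,.24]),down(0)); ctrl.sleep(.3)
T=tcp(); im=ctrl.read_camera("wrist"); np.save("T1.npy",T)
cv2.imwrite("pics/w1.png",im); print(ctrl.current_t(),T[:3,3],ctrl.current_grip_width())
A=np.r_[ray("top",(297.4,232.2),.056),.056]
print(proj("wrist",A,T))
E
```

```text
3.7833 [ 0.42004915 -0.04025111  0.23992398] 0.004779024817939565
[215.1600033  124.59930463]
```

View pics/w1.png

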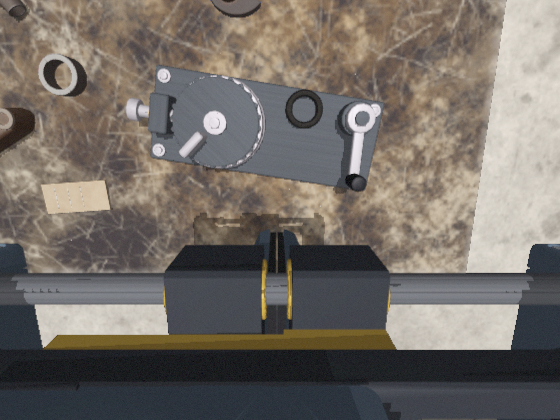

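The wrist view shows the hub at (214,122), the lug top from about (200,136) to (184,154), the lever nut at (361,118) and the knob top at (356,182). I'll convert these to positions and check that they fit the known 32, 70 and about 163 mm distances.

```bash
python3 - <<'E'
from h import *
T=np.load("T1.npy")
A=ray("wrist",(214,122),.058,T);L=ray("wrist",(191,145),.081,T);P=ray("wrist",(361,118),.061,T);K=ray("wrist",(356,182),.08,T)
ang=lambda v:np.degrees(np.arctan2(v[1],v[0]))
print(A,L,P,K);n=np.linalg.norm
print(n(L-A),ang(L-A),n(K-P),ang(K-P),n(A-P))
yaw=ang(A-P)-ang(np.array([-30,160.]));print("yaw",yaw,"unlocked dir",yaw+180)
phi0=ang(L-A)
for k in (-1,0,2,4):
  for off in(90,-90,0,180):
    a=phi0-30*k+off; u=np.array([np.cos(np.radians(phi0-30*k)),np.sin(np.radians(phi0-30*k))])
    q=ctrl.ik(np.r_[A+.034*u,.066],down(a)); print(k,off,None if q is None else q.round(0))
im=cv2.imread("pics/w1.png")[60:200,130:400];cv2.imwrite("pics/w1z.png",cv2.resize(im,None,fx=2.9,fy=2.9,interpolation=2))
E
```

```text
[0.4973633 0.0291366] [0.47350568 0.05031155] [ 0.5016088  -0.13198765] [ 0.43418119 -0.12610558]
0.03189929295702973 138.4091905407006 0.06768368489704611 175.0144088364674 0.16118017249452854
yaw -9.110305000924427 unlocked dir 170.88969499907557
-1 90 [  -3.   25.  107.   -0.   48. -171.]
-1 -90 [ -3.  25. 107.  -0.  48.   9.]
-1 0 [ -3.  25. 107.  -0.  48. -81.]
-1 180 [ -3.  25. 107.  -0.  48.  99.]
0 90 [  -1.   26.  106.   -0.   48. -139.]
0 -90 [ -1.  26. 106.  -0.  48.  41.]
0 0 [ -1.  26. 106.  -0.  48. -49.]
0 180 [ -1.  26. 106.  -0.  48. 131.]
2 90 [  0.  28. 101.  -0.  51. -78.]
2 -90 [  0.  28. 101.  -0.  51. 102.]
2 0 [  0.  28. 101.  -0.  51.  12.]
2 180 [   0.   28.  101.   -0.   51. -168.]
4 90 [ -2.  29.  98.  -0.  53. -21.]
4 -90 [ -2.  29.  98.  -0.  53. 159.]
4 0 [-2. 29. 98. -0. 53. 69.]
4 180 [  -2.   29.   98.   -0.   53. -111.]
```

View pics/w1z.png

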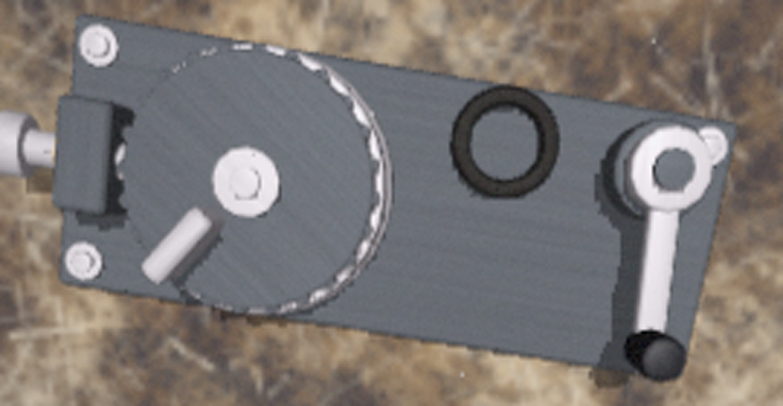

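```bash
cat >> h.py <<'E'
A=np.array([.4971,.0290]);PHI0=138.4;P=np.array([.5016,-.1320])
def pose(C,th,r,d,z):  # th deg; d = offset CCW of the radial line
    t=np.radians(th);u=np.array([np.cos(t),np.sin(t)]);n=np.array([-u[1],u[0]])
    return np.r_[C+r*u+d*n,z]
E
python3 - <<'E'
from h import *
r,z=.034,.067
ctrl.goto(pose(A,PHI0,r,.034,.13),down(PHI0))
print("down",ctrl.move_l(pose(A,PHI0,r,.034,z),vel=.08,contact_N=5))
f0=ctrl.current_contact_force()
hit=ctrl.move_l(pose(A,PHI0,r,.012,z),vel=.015,contact_N=2)
p=ctrl.current_tool_pos(); t=np.radians(PHI0); n=np.array([-np.sin(t),np.cos(t)])
print(hit,"d",(p[:2]-A)@n,"F",np.array(ctrl.current_contact_force())-f0,ctrl.current_t())
cv2.imwrite("pics/c1.png",ctrl.read_camera("side")[150:330,180:330])
E
```

```text
down False
False d 0.012070653864199457 F [-0.00964622 -0.84583793 -0.65329352] 8.3583
```

```bash
python3 - <<'E'
from h import *
a=cv2.resize(cv2.imread("pics/c1.png"),(375,450),interpolation=2)
b=cv2.resize(ctrl.read_camera("top")[195:285,245:320],(375,450),interpolation=2)
cv2.imwrite("pics/c2.png",np.hstack([a,b]))
E
```

```text
(no output)
```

View pics/c2.png

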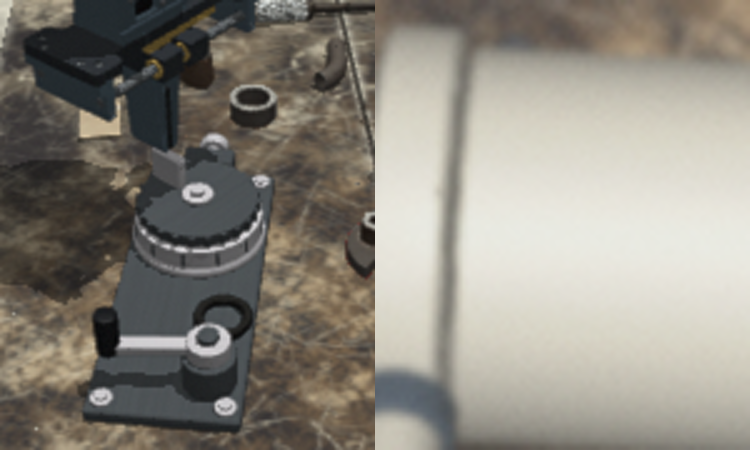

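The side crop shows the fingertip just outside the lug, which is at crop (180,165). The finger is thinner than I assumed, so I'll continue in the same direction until it touches.

```bash
python3 - <<'E'
from h import *
r,z=.034,.067
f0=np.array(ctrl.current_contact_force())
t=np.radians(PHI0); n=np.array([-np.sin(t),np.cos(t)])
for d in np.arange(.011,.0019,-.001):
    h=ctrl.move_l(pose(A,PHI0,r,d,z),vel=.01,contact_N=2.5)
    p=ctrl.current_tool_pos();F=np.array(ctrl.current_contact_force())
    print(h,round(((p[:2]-A)@n)*1e3,1),"Ft",round(F[:2]@n,2),F.round(2))
    if h or F[:2]@n>2.5:break
cv2.imwrite("pics/c3.png",cv2.resize(ctrl.read_camera("side")[190:280,210:310],(600,540),interpolation=2))
print(ctrl.current_t())
E
```

```text
False 11.0 Ft 0.67 [-0.99 -0.02  0.22]
False 10.0 Ft 0.25 [ 0.16 -0.48 -0.36]
False 8.9 Ft 0.91 [-0.44 -0.83 -0.01]
False 7.9 Ft 0.07 [-0.28  0.16  0.78]
False 6.9 Ft 0.49 [-0.02 -0.64 -0.88]
False 5.9 Ft 0.26 [-0.61  0.19 -0.47]
False 4.9 Ft 0.61 [-0.47 -0.4   0.56]
False 4.0 Ft -0.2 [ 0.34 -0.04  0.18]
False 3.0 Ft -0.4 [0.23 0.34 0.27]
False 2.0 Ft -0.23 [ 0.15  0.18 -0.82]
11.0083
```

View pics/c3.png

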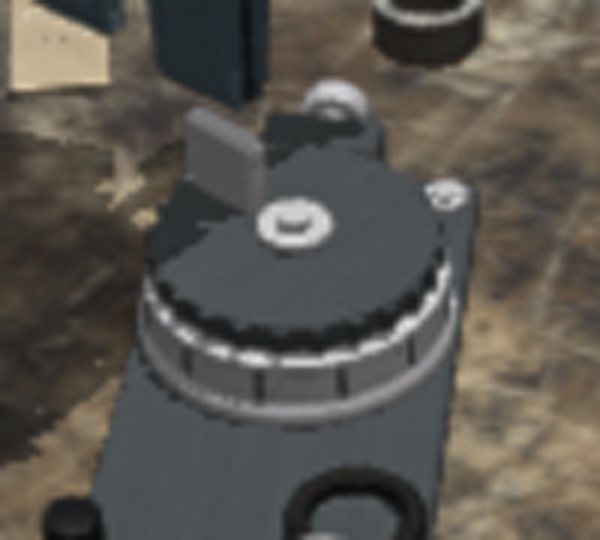

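The finger appears above or behind the lug rather than in front of it, with its tip at crop (240,105). I'll check the TCP pose numerically.

```bash
python3 - <<'E'
from h import *
p=np.array(ctrl.current_tool_pos());print(p,pose(A,PHI0,.034,.002,.067),ctrl.current_q())
print(proj("side",p), "seen",(210+240/6,190+105/6)); print(ctrl.current_eef_rot())
for X in (np.r_[A,.06],pose(A,PHI0,.032,0,.081)): print(proj("side",X))
E
```

```text
[0.47038034 0.05010332 0.06699113] [0.47034701 0.0500779  0.067     ] [-1.15879724e+00  2.57788869e+01  1.05731975e+02  1.15332076e-03
  4.84872993e+01 -4.95609823e+01]
[244.99232949 216.87931915] seen (250.0, 207.5)
[[-7.47814552e-01  6.63907670e-01  3.23891519e-05]
 [ 6.63907671e-01  7.47814552e-01  1.44208848e-05]
 [-1.46469430e-05  3.22875539e-05 -9.99999999e-01]]
[258.35238848 225.51018835]
[246.04200264 211.28383293]
```

The lug hasn't moved. Its projection matches the image, but the finger is drawn about 10 px (about 25 mm) higher than the TCP projects, so it passed over the lug. I'll back off and go lower, guarded, to find the real tip height.

```bash
python3 - <<'E'
from h import *
ctrl.move_l(pose(A,PHI0,.034,.026,.067),vel=.06)
h=ctrl.move_l(pose(A,PHI0,.034,.026,.045),vel=.02,contact_N=3)
print(h,ctrl.current_tool_pos(),ctrl.current_contact_force(),ctrl.current_t())
print(proj("side",ctrl.current_tool_pos()))
cv2.imwrite("pics/c4.png",cv2.resize(ctrl.read_camera("side")[170:260,200:300],(600,540),interpolation=2))
E
```

```text
False [0.45447828 0.03212881 0.04509723] [ 0.66017745 -0.68809824  0.35298191] 12.8083
[237.62151563 231.04037674]
```

View pics/c4.png

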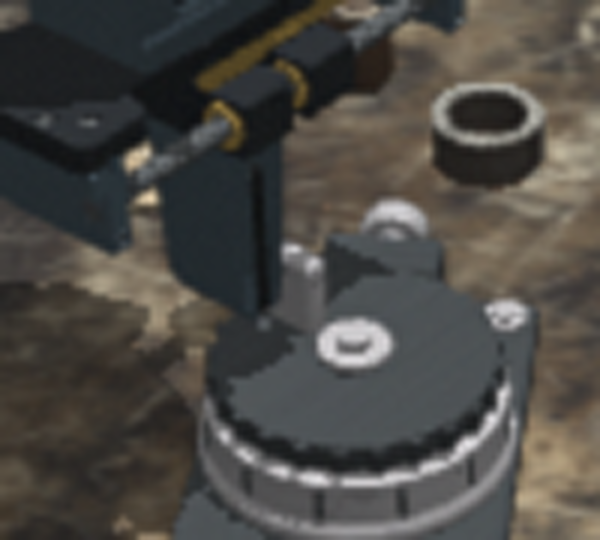

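The finger is now in front of the lug. Its bottom edge is at crop (222,295), still about 12 px above the TCP projection, so the real tip is roughly 25 mm shorter than stated and sits at about 70 mm. I'll lower 7 mm and approach until contact.

```bash
python3 - <<'E'
from h import *
r,z=.036,.038
t=np.radians(PHI0); n=np.array([-np.sin(t),np.cos(t)])
print(ctrl.move_l(pose(A,PHI0,r,.026,z),vel=.02,contact_N=3))
for d in np.arange(.022,.009,-.001):
    h=ctrl.move_l(pose(A,PHI0,r,d,z),vel=.01,contact_N=2.5)
    F=np.array(ctrl.current_contact_force());p=ctrl.current_tool_pos()
    if h or F[:2]@n>2:break
print(h,round(((p[:2]-A)@n)*1e3,1),F.round(2),ctrl.current_t())
E
```

```text
False
False 13.3 [-2.84 -3.31  1.33] 16.175
```

Contact with about 4.4 N, which fits an 18.5 mm offset. I'll sweep round the arc and log the tangential force, which should drop at each click.

```bash
cat > sweep.py <<'E'
from h import *
def sweep(a0,a1,step,vel=.03,r=.036,d=.0185,z=.038):
    out=[]
    for k in np.arange(a0,a1+1e-6,step):
        th=PHI0-k
        h=ctrl.move_l(pose(A,th,r,d,z),vel=vel,ori=down(th),contact_N=25)
        t=np.radians(th);n=np.array([-np.sin(t),np.cos(t)])
        f=np.array(ctrl.current_contact_force());out.append((round(float(k)),round(float(f[:2]@n),1)))
        if h: print("STOP");break
    print(out,f.round(1),ctrl.current_t())
E
python3 -c "
from sweep import *
sweep(8,80,3)"
```

```text
[(8, 1.8), (11, 2.2), (14, 2.9), (17, 1.8), (20, 0.2), (23, -0.1), (26, -0.3), (29, -0.3), (32, 0.6), (35, -0.2), (38, 0.7), (41, 2.0), (44, 3.0), (47, 1.5), (50, 1.4), (53, -0.1), (56, -0.1), (59, -0.4), (62, -0.1), (65, -0.9), (68, 1.0), (71, 2.6), (74, 1.9), (77, 2.3), (80, 1.3)] [-1.2  0.5 -0.5] 22.4667
```

The clicks release at about 18, 49 and 79°. The fourth should release by about 110, so I'll go to 117, back off and look.

```bash
python3 - <<'E'
from sweep import *
sweep(83,117,3)
th=PHI0-117
ctrl.move_l(pose(A,th,.036,.036,.038),vel=.06)
ctrl.move_l(pose(A,th,.036,.036,.12),vel=.12)
ctrl.goto(np.array([.42,-.04,.24]),down(0)); ctrl.sleep(.2)
T=tcp(); im=ctrl.read_camera("wrist"); np.save("T2.npy",T); print(ctrl.current_t())
for k in (3,4,5): print(k,proj("wrist",pose(A,PHI0-30*k,.032,0,.081),T))
cv2.imwrite("pics/w2.png",cv2.resize(im[60:200,130:400],None,fx=2.9,fy=2.9,interpolation=2))
E
```

```text
[(83, 0.2), (86, -0.0), (89, -0.6), (92, 0.1), (95, 0.0), (98, 0.2), (101, 1.6), (104, 2.9), (107, 0.9), (110, 1.0), (113, 0.8), (116, -0.5)] [-0.4 -0.7  0.6] 25.4667
27.775
3 [186.65957343  99.7968808 ]
4 [199.77223627  90.34214239]
5 [216.08815881  89.36220772]
```

View pics/w2.png

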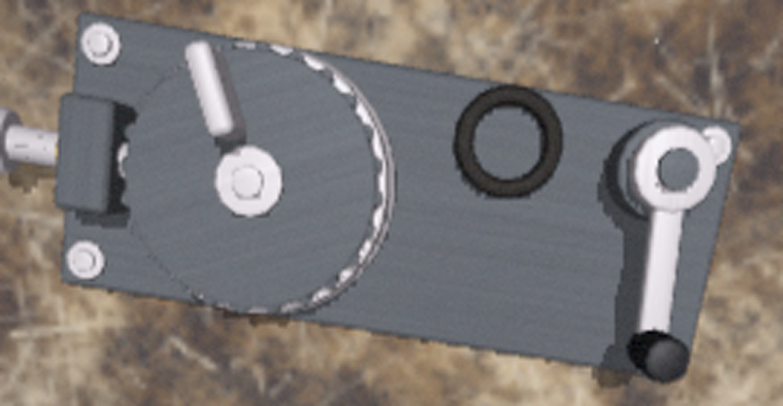

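The lug centre is at crop (207,86), or image (201,90), which matches the four-click prediction (200,90). Nothing else moved. Now the lever.

```bash
python3 - <<'E'
from h import *
r,z,d=.070,.038,-.0225
R=lambda th:down(th-180)
ctrl.goto(pose(P,175,r,-.040,.12),R(175))
print(ctrl.move_l(pose(P,175,r,-.040,z),vel=.08,contact_N=4))
out=[]
for th in list(np.arange(170,237,4.))+list(np.arange(237,262,1.)):
    h=ctrl.move_l(pose(P,th,r,d,z),vel=.04 if th<237 else .012,ori=R(th),contact_N=15)
    t=np.radians(th);n=np.array([-np.sin(t),np.cos(t)])
    f=np.array(ctrl.current_contact_force());ft=-f[:2]@n;out.append((int(th),round(float(ft),1)))
    if h or ft>9: break
print(h,out,ctrl.current_t())
ctrl.move_l(pose(P,th,r,-.045,z),vel=.06)
ctrl.move_l(pose(P,th,r,-.045,.13),vel=.12)
ctrl.goto(np.array([.42,-.04,.24]),down(0)); ctrl.sleep(.2)
T=tcp(); im=ctrl.read_camera("wrist"); print(ctrl.current_t())
cv2.imwrite("pics/w3.png",cv2.resize(im[60:200,130:400],None,fx=2.9,fy=2.9,interpolation=2))
for a in (238,242.5,246): print(a,(proj("wrist",pose(P,a,.07,0,.08),T)-[130,60])*2.9)
E
```

```text
False
False [(170, -0.7), (174, 1.3), (178, 0.4), (182, 0.1), (186, 0.9), (190, -0.8), (194, 0.2), (198, -0.1), (202, 0.4), (206, 0.2), (210, -0.1), (214, 0.7), (218, 0.2), (222, -0.1), (226, 0.1), (230, 0.1), (234, 0.4), (237, 0.4), (238, 1.0), (239, 1.1), (240, 0.3), (241, 0.6), (242, 0.3), (243, 0.2), (244, 1.4), (245, 0.6), (246, 0.8), (247, 5.4), (248, 9.5)] 37.6833
40.75
238 [838.66979145 271.49281944]
242.5 [847.51044679 258.25818451]
246 [853.74446526 247.51362887]
```

View pics/w3.png

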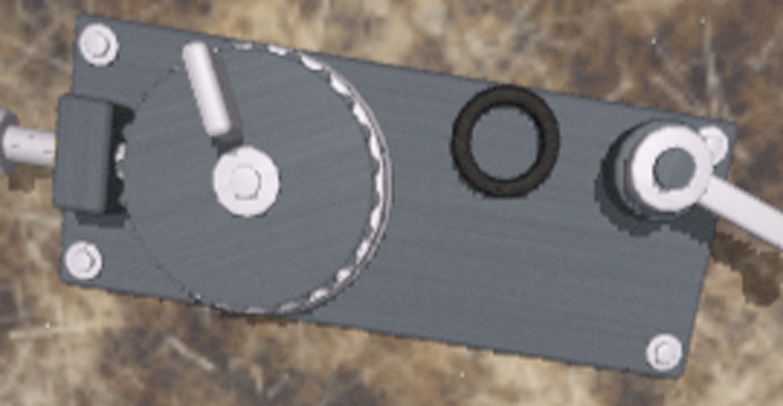

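The lever hit its stop hard, with the force jumping to 9.5 N. The bar now runs from (675,170) out to (783,235), about 242° and as predicted for fully home. The dial and ring are unchanged, and the arm is clear.

```bash
python3 -c "
from bench import ctrl
print(ctrl.sign_off())"
```

```text
the job is handed in; nothing more can be done
None
```

The dial is four clicks clockwise and the lock lever is fully home, both confirmed by the wrist camera; I handed the job in at about 41 s on the robot's clock, with the arm clear.

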